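Lock a relief printing block in the proofing bed with its hand-cranked cam

ROBOT

A 6-joint arm with a two-finger parallel gripper is mounted at the origin on the work surface. World frame = base frame: x ahead of the robot, y to its left, z up, the work surface at z = 0. Lengths are in mm, angles in rad, forces in N, time in s.
With the tool pointing down it reaches from about 350 to 1000 mm from the base axis. Payload 7.1 kg.
Tool frame: the origin (TCP) lies at the very end of the fingers, on their centre line; the grasp point (between the pads) lies 19 mm behind it (grasp_offset is the distance from the TCP to the grasp point, in mm); z points along the fingers, y is the direction in which the jaws open and shut (so a half turn about z gives the same grasp; the last joint's range is limited). The gripper opens to 85 mm and grips with 20 to 120 N. Pads are 22 mm wide; open, the fingers measure 114 mm over their backs; the gripper's body (76 mm by 85 mm) begins 54 mm behind the grasp point. The pads swing forward as they close: fully open they stand 13 mm farther back than shut.
Start: joints at [1.103, 0.423, 1.63, -0, 1.089, -0.019], TCP at [271.145, 563.103, 231.319] pointing down, gripper open.
Joint ranges: [-3, 3], [-0.9, 2.11], [0.09, 2.58], [-1.31, 4.45], [0.11, 2.69], [-2.54, 2.54]. Speed limits (rad/s): [2.39, 2.39, 3.01, 3.14, 3.14, 3.14].

INTERFACE

Orientations are given as [roll, pitch, yaw] about the fixed x, y, z axes, in that order (R = Rz(yaw) Ry(pitch) Rx(roll)).
In Python, from cell import * gives the robot as it stands.
- The arm moves only by the tool jog_arm, never from a script. Its argument "moves" is a list of rows, each a list of 7 numbers: the shift along the world's x, y, z in m, then the turn, a rotation vector about the world's x, y, z in rad, then the opening, from 0 (shut) to 1 (fully open). A call has 1 to 20 rows; each row shifts and turns the commanded pose from where the row before left it; what a row does not reach is not made up. A row lasts 1/10 s, in which the tool goes at most 50 mm and 8.59 degrees, less where a joint would pass 70% of its speed; a pose out of reach is approached as far as the arm can. A call with a gripper value outside its range is refused whole. The fingers move at their own pace and stop on an object; "grip_force" is the grip in N (left out, the last holds). Time passes only in rows, so rows that do not move let the fingers close. It gives the time, the measured TCP pose, the force and the opening at its end, in the units of the state.
- observe(): the state, without advancing time (a new reading comes with each control period).
- get_image(name): name is "scene" or "side" or "wrist"; returns a dict with "frame" (400x640x3 uint8, red, green, blue), "K" (3x3 intrinsics, pixels), "dist" ([k1, k2, p1, p2, k3] as OpenCV has them; the pictures are not rectified), "extrinsics" (4x4, takes a point from camera to world coordinates). Camera axes: x right, y down, z forward; pixel columns grow to the right and rows downward; lengths in mm; the calibration is good to about 2 mm. A picture is of the moment at which its call begins. There is no depth.
- finish_job(): hands the job in, once; it reports no verdict.
The state is a dict: "clock": time; "joint_pos": joint angles; "joint_velocities": joint speeds; "joint_torque": joint torques, N m; "tcp_pos": TCP position; "eef_rot": TCP orientation; "ft_force": force on the tool from outside, world axes, zero at the start; "torque": the same for the moment, N m; "opening": opening from 0.0 (shut) to 1.0 (fully open).
Only numpy, scipy, OpenCV 4.12 (cv2) and the standard library are available. Lean on these libraries where they do the work, as an engineer would, in place of code of your own. Each camera call takes 0.05 s, during which the arm holds its last target.

TASK

Get the wooden printing block ready for inking: lay it flat, relief up, in the lock-up bed between the head fence and the sprung pad, on the centre line and square to the fence, and let go of it. Then crank the camshaft clockwise (seen from above) until the follower roller rests on the cam's flat dwell, so that the pad holds the block tight against the fence by itself after you have let go of the crank. The crank grows heavy on the rise and goes light in the dwell: stop there, do not force the crank against its end stop, and leave the other things on the table alone.

Things in the scene. Friction and masses are not known exactly. Their poses are not given: they have to be found in the camera images.
- bed: Lock-up bed: aluminium plate 150 x 330 x 12 mm lying fixed on the table, top face 12 mm up. Origin: table level, on the long centre line; y runs along the plate from the head fence (plate end at y = -190 mm) to the camshaft (other end at y = +140), x across. Fence: steel bar 120 mm wide, its clamping face at y = -160, top 32 mm up. The block lies on the plate between fence and pad, about x = 0.
- pad_face (a point): Middle of the clamping face of the sprung steel pad (110 mm wide, 19 mm high), which faces the fence. Drawn back, as at the start, it stands at bed y = -53 mm, so 107 mm clear of the fence. The follower carriage pushes it towards the fence through two coil springs; once it meets the block it stands still while the springs go on being compressed.
- shaft_axis (a point): Point on the upright camshaft's axis, at table level (bed x = 0, y = 73 mm). On the shaft, 24 to 39 mm up, sits the steel plate cam: base circle 22 mm, spiral rise, then the dwell, an arc of constant 35 mm radius. It pushes the 22 mm roller of the carriage towards the fence. Above the cam is the crank.
- crank: Steel crank arm on top of the camshaft, 51 to 60 mm up, 75 mm from shaft axis to handle axis; hub up to 67 mm. Origin: on the shaft axis at table level, x along the arm to the handle. It is pinch-bolted to the shaft at an angle to the cam that differs each time, so its angle does not tell where the dwell is.
- crank_handle (a point): Centre of the upright black crank handle, 91 mm up (it spans 62 to 120 mm, 25 mm thick, spins freely on its pin). Force along its circle, clockwise: 1 N or less on the base circle, 1 to 2 N on the first part of the rise, 3 to 8 N climbing once the pad meets the block, then about 2 N in the dwell. Let go on the rise, it runs back. From the start the dwell is 1.5 to 3.0 rad away and 0.3 rad long.
- end_stop: Steel pin of 8 mm, 34 mm tall, standing on the plate 45 mm from the shaft axis; origin at its foot. At the end of the dwell a dog on the cam meets it and the crank can go no further; it must not be forced there (25 N on the pin, which is about 15 N at the handle, is too much).
- block_center (a point): Centre of the printing block: loose wooden block 56 (x) x 100 (y) x 22 mm with a thin fir-tree relief on its upper face (z up), about 0.11 kg. Its 100 mm length goes along the bed's y, either way round; it is held by its 56 mm width. It starts flat on the table beside the bed.
- ink_jar: Bystander: closed jar, 64 mm wide and 75 mm tall, standing; origin under its middle.
- brush: Bystander: flat brush lying on the table with its length along its x; origin at its underside.
- stamp: Bystander: small wooden hand stamp, 45 x 60 mm, 60 mm tall with a turned knob; origin under its middle.

How it is judged (in metres and radians):
On the way, in this order (a step that is already met when the one before it is completed fails the run):
1. the block lies flat in the bed between the fence and the pad, let go of and not yet clamped (y of block_center in the frame of bed between -0.114 and -0.099 m and x of block_center in the frame of bed between -0.025 and 0.025 m and z of block_center in the frame of bed below 0.026 m and angle between block_center's own z axis and vertical below 0.06 rad and contact force between the fingers and block below 0.3 N and contact force between pad and block below 10 N), for 0.2 s.
2. the cam has driven the sprung pad to its full clamping load (follower on the dwell) (contact force between pad and block above 33 N), for 0.2 s.
At the end, for the whole second after the job is handed in: The follower rests in the dwell with nobody holding the crank: pad pressing the block with over 33 N, crank still. Block flat in the bed (tilt under 0.06 rad), square within 0.06 rad, within 3 mm of resting against the fence, within 25 mm of the bed's centre line, at rest and let go (contact force between pad and block above 33 N and contact force between bed and block above 25 N and y of block_center in the frame of bed between -0.113 and -0.107 m and x of block_center in the frame of bed between -0.025 and 0.025 m and z of block_center in the frame of bed below 0.026 m and angle between block_center's own z axis and vertical below 0.06 rad and angle between the y axis of block_center and the y axis of bed, either way round below 0.06 rad and angular speed of crank below 0.1 rad/s and linear speed of block below 0.02 m/s); the robot touches nothing.
It fails at once if the crank is forced against its end stop: more than 25 N on the stop pin (contact force between end_stop and anything else above 25 N).
It fails at once if a bystander is moved by more than 20 mm (distance of any of ink_jar, brush, stamp from where it was at the start of the episode above 0.02 m).
It also fails if it takes over 64 s, if anything falls off the work surface, if the arm or the gripper's body presses on something with over 40 N, if the wrist force passes 120 N, or if a joint passes its speed limit or range.

## Working session

There is one attempt and no reset: what is moved stays moved. The work goes in short steps, Python scripts to look and compute and a tool call to move; the robot and the scene stay as the last step left them, time stands still between calls to the robot, and variables do not carry over. Pictures are saved under pics/ and viewed, and the job is handed in when it is done.

Besides the shell and the picture viewer there is one more tool, called after "Emit:" in YAML: its name, and indented under it one key for each argument. jog_arm: Moves the arm, as the interface text tells. Its arguments: {"type":"object","properties":{"moves":{"type":"array","items":{"type":"array","items":{"type":"number"}}},"grip_force":{"type":"number"}},"required":["moves"]}

```bash
mkdir -p pics
cat > h.py <<'E'
import numpy as np, cv2, pickle
from cell import *
def snap(n,f):
    im=get_image(n); pickle.dump(im,open(f'pics/{f}.pkl','wb')); cv2.imwrite(f'pics/{f}.png',cv2.cvtColor(im['frame'],cv2.COLOR_RGB2BGR)); return im
def load(f): return pickle.load(open(f'pics/{f}.pkl','rb'))
def ray(im,px):
    p=cv2.undistortPoints(np.array([[px]],float),np.array(im['K'],float),np.array(im['dist'],float))[0,0]
    E=np.array(im['extrinsics'],float); d=E[:3,:3]@np.array([p[0],p[1],1]); return E[:3,3],d
def onz(im,px,z):
    o,d=ray(im,px); return o+d*(z-o[2])/d[2]
def proj(im,P):
    E=np.linalg.inv(np.array(im['extrinsics'],float)); P=np.array(P,float).reshape(-1,3)
    r=cv2.Rodrigues(E[:3,:3])[0]; return cv2.projectPoints(P,r,E[:3,3],np.array(im['K'],float),np.array(im['dist'],float))[0][:,0]
E
python3 - <<'E'
from h import *
for n in('scene','side','wrist'):
    im=snap(n,n+'0'); print(n,np.round(np.array(im['extrinsics']),2).tolist())
print(observe())
E
```

```text
scene [[-0.05, 0.59, -0.8, 1370.62], [1.0, 0.04, -0.03, 19.11], [0.01, -0.8, -0.59, 703.09], [0.0, 0.0, 0.0, 1.0]]
side [[0.93, -0.24, 0.27, 231.99], [-0.36, -0.65, 0.67, -705.76], [0.01, -0.72, -0.69, 834.09], [0.0, 0.0, 0.0, 1.0]]
wrist [[0.43, 0.86, 0.27, 203.06], [0.9, -0.41, -0.13, 595.23], [-0.0, 0.3, -0.96, 373.37], [0.0, 0.0, 0.0, 1.0]]
{'clock': 0.15, 'joint_pos': array([ 1.10300203e+00,  4.23680811e-01,  1.63050907e+00,  2.13272944e-05,
        1.08859636e+00, -1.89966153e-02]), 'joint_velocities': array([ 0.00046558, -0.00233646, -0.00327275,  0.00035018,  0.00089862,
       -0.0002544 ]), 'joint_torque': array([-6.29309197e-04, -5.57770586e+01, -2.82015699e+01, -1.26253249e-04,
        4.81960175e-03,  2.74743121e-05]), 'tcp_pos': array([270.95502162, 562.74157931, 230.71669102]), 'eef_rot': array([-3.14039964e+00, -4.15529718e-05,  2.69278505e+00]), 'ft_force': array([-0.26274096, -0.28159793,  0.03113459]), 'torque': array([0.0077754 , 0.00329862, 0.05313742]), 'opening': 0.9974638206849665}
```

View pics/scene0.png

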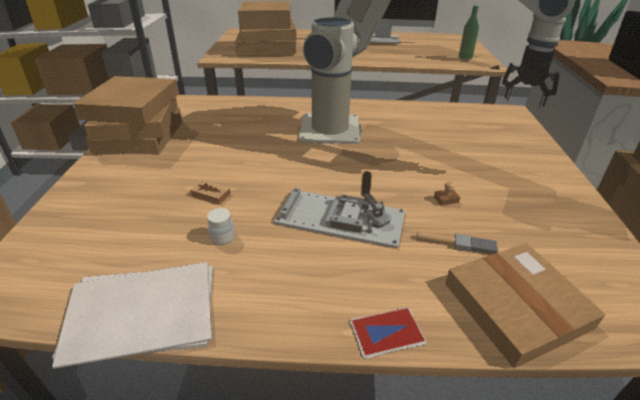

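View pics/side0.png

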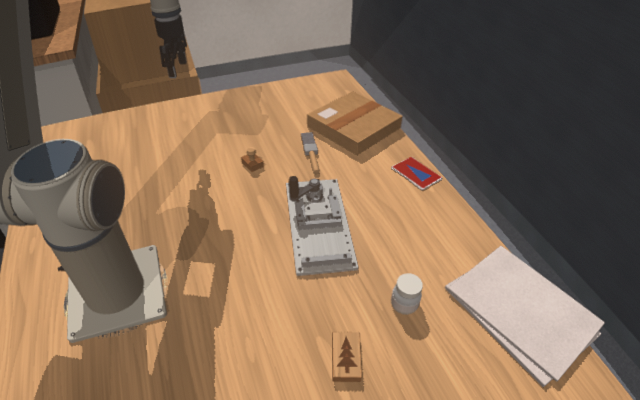

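View pics/wrist0.png

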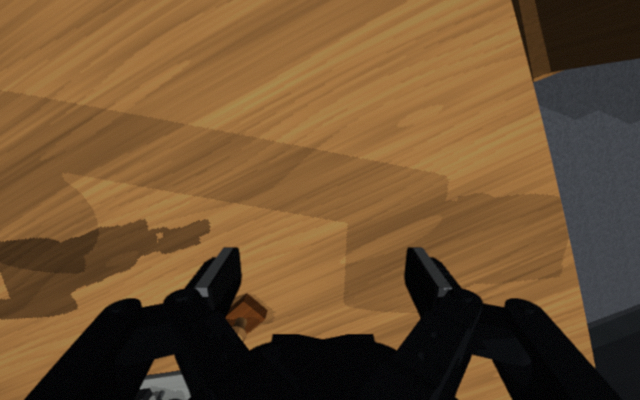

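The side view shows the block at about (347,357), the bed around (320,225) with the fence at its lower end, and the handle at (293,188). The jar is at (407,293), the stamp at (252,160) and the brush at (310,150). I'll zoom in.

Run:
```python
from h import *
a=load('side0')['frame'][:,:,::-1]; b=load('scene0')['frame'][:,:,::-1]
cv2.imwrite('pics/c1.png',cv2.resize(a[165:285,270:380],None,fx=5,fy=5,interpolation=cv2.INTER_CUBIC))
cv2.imwrite('pics/c2.png',cv2.resize(b[160:250,265:415],None,fx=5,fy=5,interpolation=cv2.INTER_CUBIC))
cv2.imwrite('pics/c3.png',cv2.resize(a[320:390,315:385],None,fx=6,fy=6,interpolation=cv2.INTER_CUBIC))
```

```text
(no output)
```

View pics/c1.png

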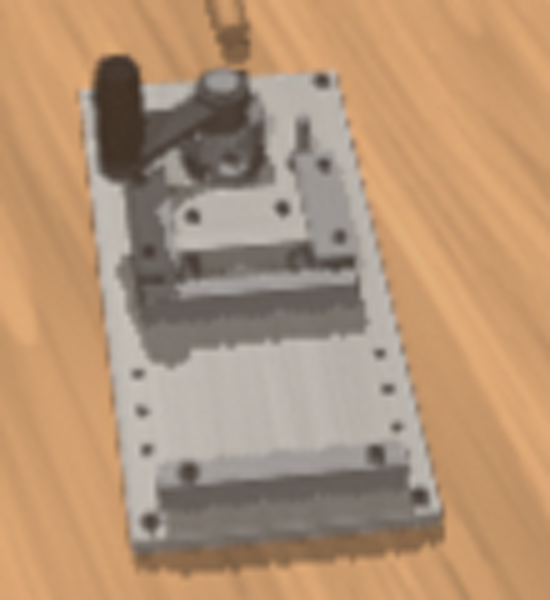

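View pics/c2.png

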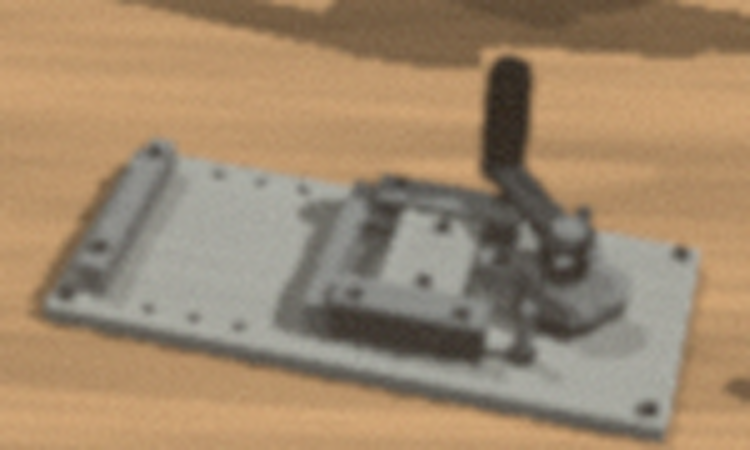

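View pics/c3.png

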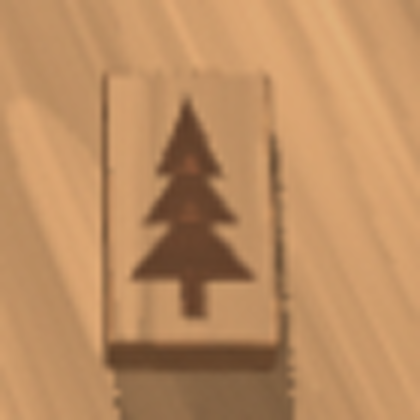

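Run:
```python
from h import *
s=load('side0'); c=load('scene0')
def cr(im,pts,off,f,z): return np.array([onz(im,[(u+.5)/f-.5+off[0],(v+.5)/f-.5+off[1]],z) for u,v in pts])
B=cr(s,[(80,92),(337,72),(440,517),(135,543)],(270,165),5,12)
print('bed side',B.round(1).tolist(), [np.linalg.norm(B[i]-B[i-1]).round(1) for i in range(4)])
C=cr(c,[(45,303),(700,252),(662,430)],(265,160),5,12); print('bed scene',C.round(1).tolist())
K=cr(s,[(104,73),(270,76),(281,345),(105,348)],(315,320),6,22)
print('blk',K.round(1).tolist(),[np.linalg.norm(K[i]-K[i-1]).round(1) for i in range(4)],K.mean(0))
H=cr(s,[(119,65)],(270,165),5,120);print('handle',H, cr(c,[(510,65)],(265,160),5,120))
print('hub',cr(s,[(224,82)],(270,165),5,67), cr(c,[(573,230)],(265,160),5,67))
print('stop',cr(s,[(303,122)],(270,165),5,46))
```

```text
bed side [[490.7, 216.6, 12.0], [637.0, 182.0, 12.0], [557.1, -138.0, 12.0], [415.9, -102.0, 12.0]] [np.float64(327.2), np.float64(150.3), np.float64(329.9), np.float64(145.8)]
bed scene [[557.6, -133.3, 12.0], [493.3, 220.6, 12.0], [636.8, 184.3, 12.0]]
blk [[433.1, -280.3, 22.0], [486.7, -301.9, 22.0], [449.2, -393.4, 22.0], [395.6, -374.0, 22.0]] [np.float64(100.9), np.float64(57.9), np.float64(98.9), np.float64(57.0)] [ 441.12116347 -337.40141754   22.        ]
handle [[481.75209349 108.63021656 120.        ]] [[477.30108306 107.83439031 120.        ]]
hub [[549.12343093 135.92209237  67.        ]] [[548.7072564  141.01344122  67.        ]]
stop [[586.54077616 112.67421194  46.        ]]
```

Emit:
jog_arm:
  moves:
    - [0.02,-0.045,0,0,0,-0.15,1]
    - [0.02,-0.045,0,0,0,-0.15,1]
    - [0.02,-0.045,0,0,0,-0.15,1]
    - [0.02,-0.045,0,0,0,-0.15,1]
    - [0.02,-0.045,0,0,0,-0.15,1]
    - [0.02,-0.045,0,0,0,-0.15,1]
    - [0.02,-0.045,0,0,0,-0.15,1]
    - [0.02,-0.045,0,0,0,-0.15,1]
    - [0.02,-0.045,0,0,0,-0.15,1]
    - [0.02,-0.045,0,0,0,-0.15,1]
    - [0,-0.045,0,0,0,0,1]
    - [0,-0.045,0,0,0,0,1]
    - [0,-0.045,0,0,0,0,1]
    - [0,-0.045,0,0,0,0,1]

```text
clock: 1.55
tcp_pos: [470.8, -68.7, 231.3]
eef_rot: [-3.142, -0.0, 1.193]
ft_force: [1.4, 0.6, -0.3]
opening: 0.995
```

Run:
```python
from h import *
snap('wrist','w1'); o=observe(); print(o['tcp_pos'],o['eef_rot'],o['clock'])
```

```text
[470.99621023 -73.86273742 231.43850313] [3.14002766e+00 2.48971263e-03 1.19070054e+00] 1.6
```

View pics/w1.png

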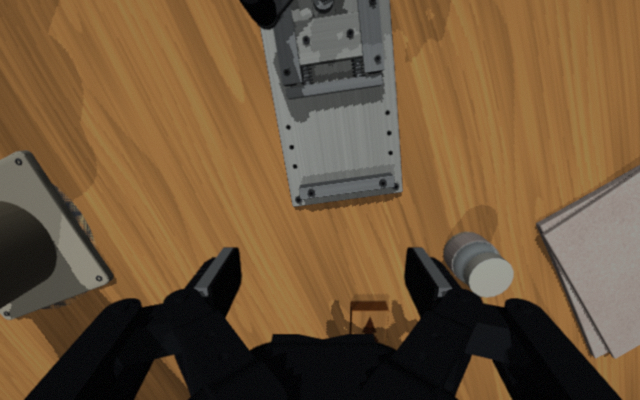

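The wrist view shows the plate with its fence end at (293,207)-(402,194), the pad front edge at (290,95)-(383,85), and the block at (368,305). I'll zoom in to fit the bed.

Run:
```python
from h import *
a=load('w1')['frame'][:,:,::-1]
cv2.imwrite('pics/c4.png',cv2.resize(a[60:215,255:415],None,fx=3.8,fy=3.8,interpolation=cv2.INTER_CUBIC))
```

```text
(no output)
```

View pics/c4.png

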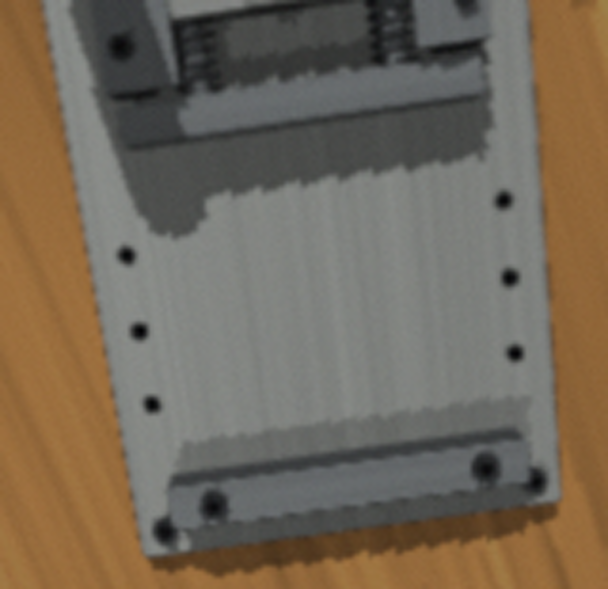

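Run:
```python
from h import *
from scipy.spatial.transform import Rotation as R
w=load('w1'); s=load('side0'); c=load('scene0')
print('cam',np.array(w['extrinsics'])[:3,3])
def cr(im,pts,off,f,z): return np.array([onz(im,[(u+.5)/f-.5+off[0],(v+.5)/f-.5+off[1]],z) for u,v in pts])
W=cr(w,[(145,553),(560,498)],(255,60),3.8,12)
B=cr(s,[(80,92),(337,72),(440,517),(135,543)],(270,165),5,12)
C=cr(c,[(45,303),(700,252),(662,430)],(265,160),5,12)
print('W',W)
m=np.array([(-75,140),(75,140),(75,-190),(-75,-190),(75,-190),(-75,140),(75,140),(-75,-190),(75,-190),(-75,-190),(75,-190)],float)
p=np.vstack([B,C,W,W])[:,:2]
mc,pc=m.mean(0),p.mean(0); U,S,V=np.linalg.svd((m-mc).T@(p-pc)); Rm=(U@V).T
yaw=np.arctan2(Rm[1,0],Rm[0,0]); t=pc-Rm@mc; print('bed origin',t,'yaw',yaw); print((p-(m@Rm.T+t)).round(1).tolist())
np.savez('bed.npz',R=Rm,t=t)
f=lambda P:((P[:,:2]-t)@Rm).round(1).tolist()
print('padtop z31',f(cr(w,[(130,148),(480,97)],(255,60),3.8,31)))
print('fence edges z32',f(cr(w,[(170,488),(520,442),(170,478),(520,432)],(255,60),3.8,32)), 'z12',f(cr(w,[(170,478),(520,432)],(255,60),3.8,12)))
print('hub',f(cr(s,[(224,82)],(270,165),5,67)),f(cr(c,[(573,230)],(265,160),5,67)))
for n,q in(('shaft',(0,73)),('target',(0,-106)),('padface',(0,-53)),('fence',(0,-160))): print(n,Rm@q+t)
```

```text
cam [498.51118571   1.00802418 374.051232  ]
W [[ 415.84699185  -98.21145334   12.        ]
 [ 559.43882392 -133.13585233   12.        ]]
bed origin [531.69412891  66.67127209] yaw -0.23926050104930566
[[-1.3, -3.9], [-0.8, -2.9], [-2.4, -2.4], [2.1, -1.8], [-1.9, 2.4], [1.3, 0.1], [-1.0, -0.6], [2.0, 1.9], [-0.1, 2.6], [2.0, 1.9], [-0.1, 2.6]]
padtop z31 [[-53.4, -53.1], [53.0, -53.1]]
fence edges z32 [[-58.3, -160.0], [57.3, -160.3], [-57.8, -156.7], [57.6, -157.0]] z12 [[-60.2, -161.6], [61.9, -162.0]]
hub [[0.5, 71.4]] [[-1.1, 76.3]]
shaft [548.99397975 137.59175687]
target [506.57379756 -36.30915786]
padface [519.13396324  15.18105712]
fence [493.77664762 -88.77088632]
```

Run:
```python
from h import *
w=load('w1')
print(proj(w,[(433.1,-280.3,22),(486.7,-301.9,22),(433.1,-280.3,0),(486.7,-301.9,0)]))
a=w['frame'][:,:,::-1]
cv2.imwrite('pics/c5.png',cv2.resize(a[290:350,340:400],None,fx=6,fy=6,interpolation=cv2.INTER_CUBIC))
```

```text
[[351.10816362 310.32666874]
 [389.56181881 310.34884437]
 [349.77593444 300.92290098]
 [386.44299534 300.96817319]]
```

View pics/c5.png

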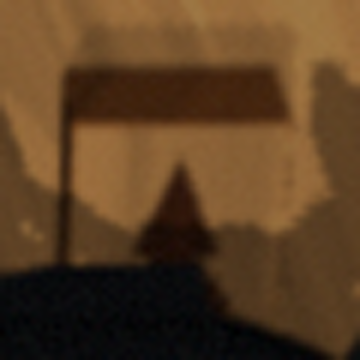

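Emit:
jog_arm:
  moves:
    - [-0.005,-0.045,0,0,0,0,1]
    - [-0.005,-0.045,0,0,0,0,1]
    - [-0.005,-0.045,0,0,0,0,1]
    - [-0.005,-0.045,0,0,0,0,1]
    - [-0.005,-0.045,-0.02,0,0,0,1]
    - [-0.005,-0.04,-0.03,0,0,0,1]
    - [0,0,0,0,0,0,1]

```text
clock: 2.3
tcp_pos: [438.8, -334.5, 177.8]
eef_rot: [-3.137, -0.001, 1.189]
ft_force: [0.1, 0.4, -0.1]
opening: 1.0
```

Run:
```python
from h import *
w=snap('wrist','w2'); o=observe(); print(o['tcp_pos'],o['eef_rot'],o['clock'])
```

```text
[ 439.48147583 -332.78551217  179.20308627] [-3.13750271e+00 -1.19867656e-03  1.18917795e+00] 2.35
```

View pics/w2.png

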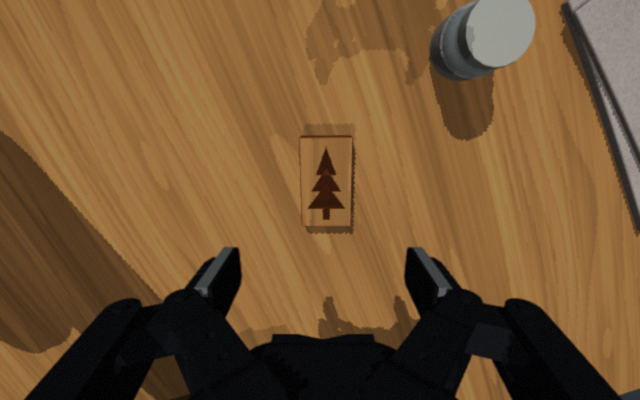

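Block corners in the wrist view: (300,136), (352,136), (353,227), (303,228). I'll measure it again from this closer view.

Run:
```python
from h import *
w=load('w2'); a=w['frame'][:,:,::-1]
cv2.imwrite('pics/c6.png',cv2.resize(a[120:245,285:370],None,fx=4.5,fy=4.5,interpolation=cv2.INTER_CUBIC))
K=np.array([onz(w,p,22) for p in [(300,137),(352.5,136.5),(353.5,227),(303,228)]]);print(K.round(1),K.mean(0),[np.linalg.norm(K[i]-K[i-1]).round(1) for i in range(4)])
d=(K[0]+K[1]-K[2]-K[3]);print('yaw',-np.arctan2(d[0],d[1]))
```

```text
[[ 434.6 -280.3   22. ]
 [ 485.5 -300.1   22. ]
 [ 451.7 -396.    22. ]
 [ 397.5 -375.8   22. ]] [ 442.32929438 -338.0570017    22.        ] [np.float64(102.4), np.float64(54.6), np.float64(101.7), np.float64(57.8)]
yaw -0.3548123626508739
```

View pics/c6.png

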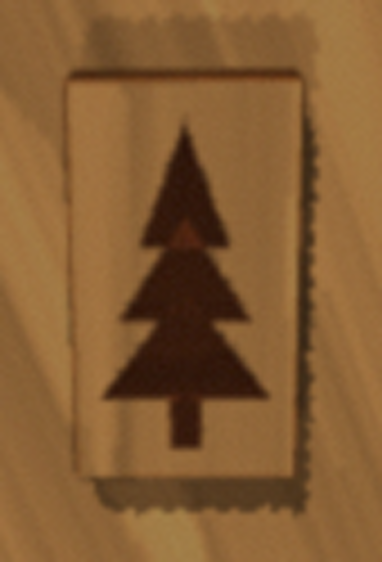

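Emit:
jog_arm:
  moves:
    - [0.0005,-0.0055,-0.04,0,0,0,1]
    - [0,0,-0.045,0,0,0,1]
    - [0,0,-0.045,0,0,0,1]
    - [0,0,-0.025,0,0,0,1]
    - [0,0,0,0,0,0,1]
    - [0,0,0,0,0,0,1]

```text
clock: 2.95
tcp_pos: [442.3, -336.7, 27.3]
eef_rot: [3.141, -0.0, 1.194]
ft_force: [-0.0, 0.1, 0.1]
opening: 0.997
```

Run:
```python
from h import *
w=snap('wrist','w3')
for i in range(3):
  o=observe(); print(o['tcp_pos'],o['eef_rot'],o['clock'],o['ft_force'])
```

```text
[ 442.88545077 -337.32383569   28.09777003] [3.13954710e+00 5.60860793e-04 1.19361349e+00] 3.0 [0.04735373 0.16388938 0.85118049]
[ 442.88545077 -337.32383569   28.09777003] [3.13954710e+00 5.60860793e-04 1.19361349e+00] 3.0 [0.04735373 0.16388938 0.85118049]
[ 442.88545077 -337.32383569   28.09777003] [3.13954710e+00 5.60860793e-04 1.19361349e+00] 3.0 [0.04735373 0.16388938 0.85118049]
```

View pics/w3.png

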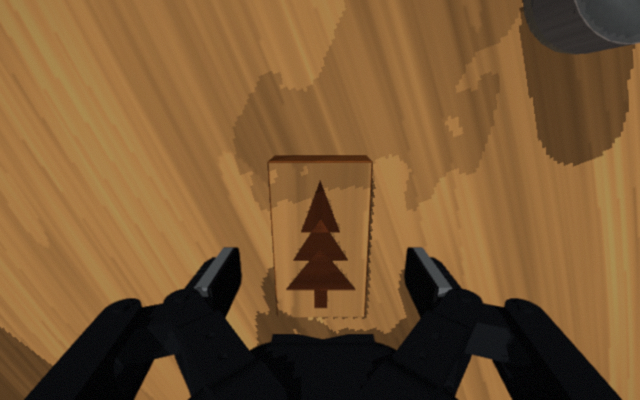

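The block sits squarely between the fingers, with its axis at column 320. I'll descend and grip.

Emit:
jog_arm:
  moves:
    - [0,0,-0.015,0,0,0,1]
    - [0,0,-0.009,0,0,0,1]
    - [0,0,0,0,0,0,0.5]
    - [0,0,0,0,0,0,0.5]
    - [0,0,0,0,0,0,0.5]
    - [0,0,0,0,0,0,0.5]
    - [0,0,0,0,0,0,0.5]
    - [0,0,0,0,0,0,0.5]
    - [0,0,0,0,0,0,0.5]
  grip_force: 35

```text
clock: 3.9
tcp_pos: [441.7, -337.3, 2.6]
eef_rot: [3.141, 0.0, 1.193]
ft_force: [-1.3, 0.6, 2.0]
opening: 0.649
```

Emit:
jog_arm:
  moves:
    - [0,0,0.02,0,0,0,0.5]
    - [0,0,0.03,0,0,0,0.5]
    - [0,0,0.03,0,0,0,0.5]
    - [0.008,0.037,0,0,0,0.046,0.5]
    - [0.008,0.037,0,0,0,0.046,0.5]
    - [0.008,0.037,0,0,0,0.046,0.5]
    - [0.008,0.037,0,0,0,0,0.5]
    - [0.008,0.038,0,0,0,0,0.5]
    - [0.008,0.038,0,0,0,0,0.5]
    - [0.008,0.038,0,0,0,0,0.5]
    - [0.008,0.038,0,0,0,0,0.5]
    - [0,0,0,0,0,0,0.5]
    - [0,0,0,0,0,0,0.5]

```text
clock: 5.2
tcp_pos: [505.5, -36.4, 82.4]
eef_rot: [-3.141, 0.0, 1.333]
ft_force: [0.5, 0.4, -1.3]
opening: 0.642
```

Run:
```python
from h import *
w=snap('wrist','w4');snap('side','s4')
b=np.load('bed.npz')
for f in [0]:
  o=observe(); print(o['tcp_pos'],(o['tcp_pos'][:2]-b['t'])@b['R'],o['eef_rot'][2]-np.pi/2,o['clock'],o['ft_force'])
a=load('s4')['frame'][:,:,::-1]
cv2.imwrite('pics/s4c.png',cv2.resize(a[160:300,250:400],None,fx=4,fy=4,interpolation=cv2.INTER_CUBIC))
```

```text
[505.31785362 -37.74858465  82.3283094 ] [  -0.87904498 -107.69606149] -0.240243573812287 5.3 [-0.49114287  0.44915126 -2.64153023]
```

View pics/w4.png

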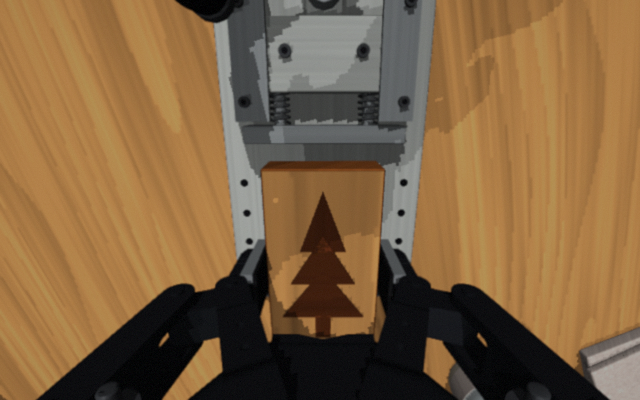

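View pics/s4c.png

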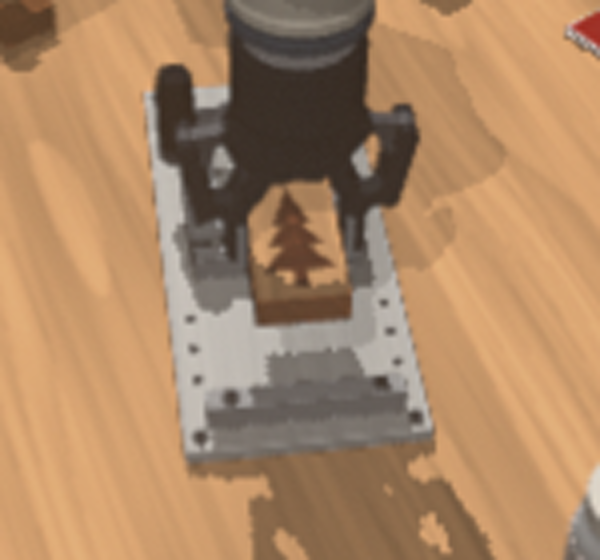

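Run:
```python
from h import *
b=np.load('bed.npz');f=lambda P:((P[:2]-b['t'])@b['R']).round(1)
w=load('w4'); a=w['frame'][:,:,::-1]
cv2.imwrite('pics/c7.png',cv2.resize(a[110:190,235:415],None,fx=4.4,fy=4.4,interpolation=cv2.INTER_CUBIC))
for z in (100,102): print(z,[f(onz(w,p,z)) for p in [(263,171),(384,170)]])
print('pad',[f(onz(w,p,31)) for p in [(243,142),(404,142)]])
print('blk in side', [f(onz(load('s4'),(250+u/4,160+v/4),z)) for u,v,z in [(256,303,102),(352,288,102),(256,325,80),(350,317,80)]])
```

```text
100 [array([-27.9, -57.5]), array([ 26.7, -56.9])]
102 [array([-27.5, -57.1]), array([ 26.3, -56.5])]
pad [array([-55.2, -51.9]), array([ 54.4, -51.5])]
blk in side [array([ -27.8, -158.9]), array([  28.2, -153.7]), array([ -27.4, -156.1]), array([  27.6, -156.2])]
```

View pics/c7.png

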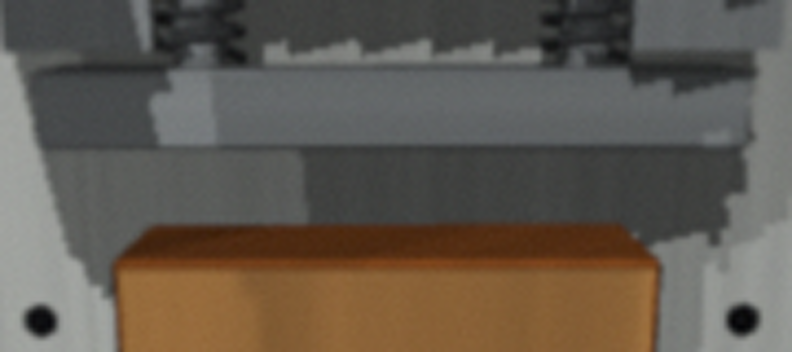

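Emit:
jog_arm:
  moves:
    - [0,0,-0.02,0,0,0,0.5]
    - [0,0,-0.015,0,0,0,0.5]
    - [0,0,-0.01,0,0,0,0.5]
    - [0,0,-0.007,0,0,0,0.5]
    - [0,0,-0.006,0,0,0,0.5]
    - [0,0,-0.004,0,0,0,0.5]
    - [0,0,0,0,0,0,0.5]

```text
clock: 6.0
tcp_pos: [505.5, -37.3, 20.2]
eef_rot: [-3.141, 0.0, 1.331]
ft_force: [0.1, -0.3, -1.7]
opening: 0.646
```

Emit:
jog_arm:
  moves:
    - [0,0,-0.003,0,0,0,0.5]
    - [0,0,-0.002,0,0,0,0.5]
    - [0,0,0,0,0,0,0.5]

```text
clock: 6.3
tcp_pos: [505.7, -37.1, 15.4]
eef_rot: [-3.142, 0.0, 1.331]
ft_force: [0.2, -0.1, -1.3]
opening: 0.644
```

Emit:
jog_arm:
  moves:
    - [0,0,-0.001,0,0,0,0.5]
    - [0,0,0,0,0,0,0.5]
    - [0,0,0,0,0,0,0.8]
    - [0,0,0,0,0,0,0.9]
    - [0,0,0,0,0,0,1]
    - [0,0,0,0,0,0,1]
    - [0,0,0,0,0,0,1]
    - [0,0,0.02,0,0,0,1]
    - [0,0,0.04,0,0,0,1]
    - [0,0,0.04,0,0,0,1]
    - [0,-0.03,0.04,0,0,0,1]
    - [0,-0.04,0.04,0,0,0,1]
    - [0,-0.04,0.04,0,0,0,1]
    - [0,0,0,0,0,0,1]

```text
clock: 7.7
tcp_pos: [508.7, -142.0, 230.4]
eef_rot: [3.131, 0.001, 1.328]
ft_force: [0.3, 1.0, -0.6]
opening: 0.998
```

Run:
```python
from h import *
w=snap('wrist','w5');snap('side','s5')
o=observe(); print(o['tcp_pos'],o['eef_rot'],o['clock'],o['ft_force'],o['joint_pos'])
```

```text
[ 505.74489317 -138.62801032  225.9329947 ] [ 3.13985754e+00 -8.24056680e-05  1.32890803e+00] 7.8 [-0.09909905  0.90305856 -0.45771032] [-2.90325458e-01  2.82153445e-01  1.85696982e+00  1.97559755e-04
  1.00074031e+00 -4.85435653e-02]
```

View pics/w5.png

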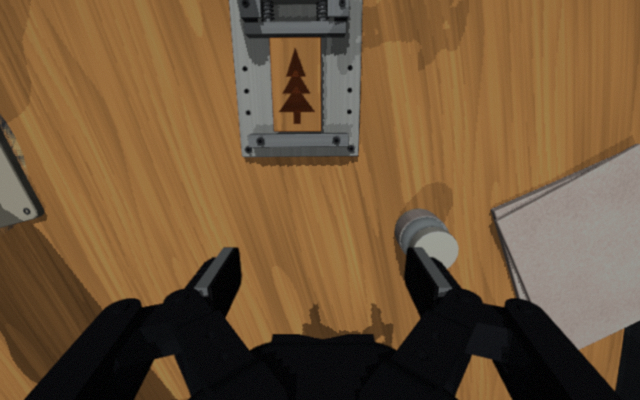

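The block lies square in the bed. Next I'll find the handle exactly.

Emit:
jog_arm:
  moves:
    - [0,0.045,0,0,0,0,1]
    - [0,0.045,0,0,0,0,1]
    - [-0.015,0.01,0,0,0,0,1]
    - [0,0,0,0,0,0,1]
    - [0,0,0,0,0,0,1]

```text
clock: 8.3
tcp_pos: [490.0, -37.1, 224.2]
eef_rot: [-3.14, 0.0, 1.333]
ft_force: [0.2, -0.9, 0.3]
opening: 1.001
```

Run:
```python
from h import *
w=snap('wrist','w6')
o=observe(); print(o['tcp_pos'],o['eef_rot'],o['clock'])
print(proj(w,[(480,108,120),(480,108,62),(549,137.6,67)]))
```

```text
[490.53600262 -37.70497282 224.43726439] [-3.14044332e+00  2.51156514e-04  1.33152922e+00] 8.35
[[266.51482523  25.9368977 ]
 [277.89566248  42.84710919]
 [340.55127125 -11.99671077]]
```

View pics/w6.png

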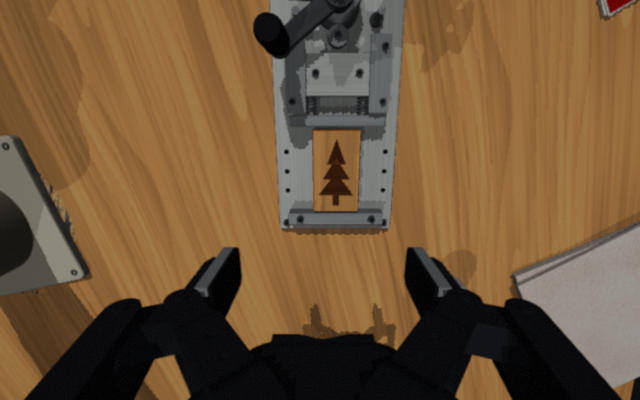

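Emit:
jog_arm:
  moves:
    - [0,0.01,0,0,0,0.148,1]
    - [0,0.01,0,0,0,0.148,1]
    - [0,0.01,0,0,0,0.148,1]
    - [0,0.01,0,0,0,0.148,1]
    - [0,0.01,0,0,0,0.148,1]
    - [-0.001,0.01,0,0,0,0.148,1]
    - [-0.001,0.01,0,0,0,0.148,1]
    - [-0.001,0.01,0,0,0,0.148,1]
    - [-0.001,0.01,0,0,0,0.148,1]
    - [-0.001,0.01,0,0,0,0.148,1]
    - [-0.001,0.01,0,0,0,0.148,1]
    - [-0.001,0.01,0,0,0,0.148,1]
    - [-0.001,0.01,0,0,0,0.148,1]
    - [-0.001,0.01,0,0,0,0.148,1]
    - [-0.001,0.005,0,0,0,0.148,1]
    - [0,0,0,0,0,0,1]
    - [0,0,0,0,0,0,1]

```text
clock: 10.05
tcp_pos: [481.0, 106.6, 224.9]
eef_rot: [-3.142, -0.0, -2.737]
ft_force: [-0.7, 0.3, 0.6]
opening: 0.997
```

Run:
```python
from h import *
for n in('side','scene'): snap(n,n+'7')
o=observe(); print(o['tcp_pos'],o['eef_rot'],o['clock'],o['joint_pos'].round(2))
a=load('side7')['frame'][:,:,::-1]; b=load('scene7')['frame'][:,:,::-1]
cv2.imwrite('pics/s7.png',np.hstack([cv2.resize(a[120:270,230:380],(400,400)),cv2.resize(b[110:260,290:440],(400,400))]))
```

```text
[480.91872152 106.54981281 225.02134866] [-3.14153507e+00 -1.91671505e-04 -2.73604784e+00] 10.15 [ 0.19  0.24  1.92 -0.    0.98 -1.78]
```

View pics/s7.png

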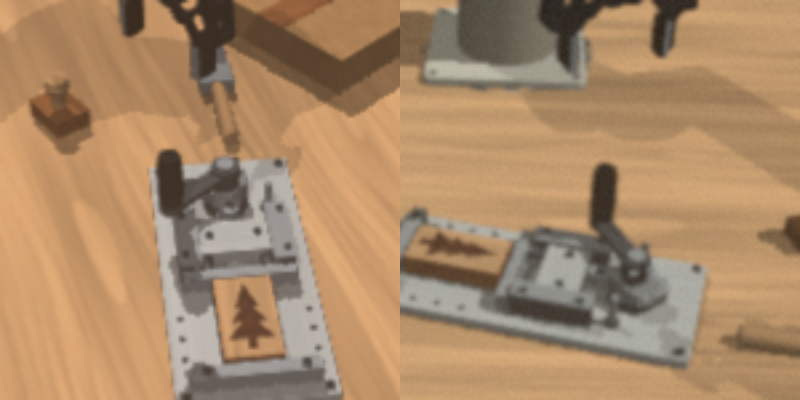

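Emit:
jog_arm:
  moves:
    - [-0.001,0.001,-0.04,0,0,0,1]
    - [0,0,-0.04,0,0,0,1]
    - [0,0,-0.025,0,0,0,1]
    - [0,0,-0.02,0,0,0,1]
    - [0,0,-0.012,0,0,0,1]
    - [0,0,-0.01,0,0,0,1]
    - [0,0,0,0,0,0,1]
    - [0,0,0,0,0,0,0.6]
  grip_force: 20

```text
clock: 10.95
tcp_pos: [480.2, 108.1, 78.7]
eef_rot: [-3.141, 0.001, -2.733]
ft_force: [-0.5, 1.2, 1.4]
opening: 0.854
```

Run:
```python
from h import *
for n in('side','scene','wrist'): snap(n,n+'8')
o=observe(); print(o['tcp_pos'],o['eef_rot'],o['clock'],o['ft_force'])
a=load('side8')['frame'][:,:,::-1]; b=load('wrist8')['frame'][:,:,::-1]
cv2.imwrite('pics/s8.png',np.hstack([cv2.resize(a[120:270,230:380],(400,400)),cv2.resize(b,(400,250))[0:400] if 0 else cv2.copyMakeBorder(cv2.resize(b,(400,250)),0,150,0,0,cv2.BORDER_CONSTANT)]))
```

```text
[480.35752844 108.22172391  79.06912719] [-3.14120857e+00  1.74227816e-03 -2.73257445e+00] 11.1 [-0.73109095 -0.37227124 -0.460533  ]
```

View pics/s8.png

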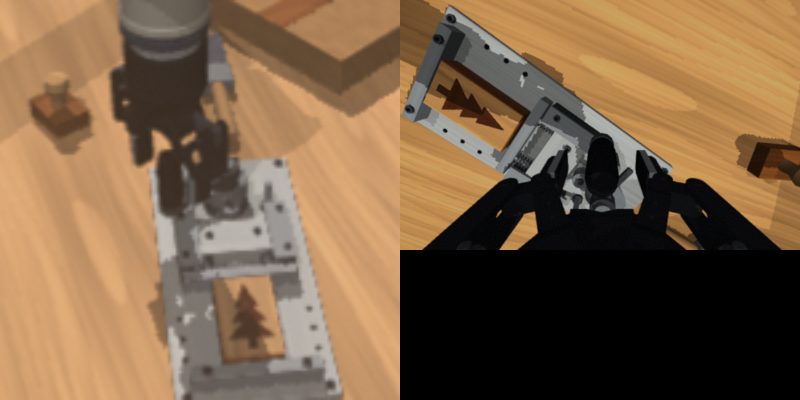

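Emit:
jog_arm:
  moves:
    - [0,0,0,0,0,0,0.2]
    - [0,0,0,0,0,0,0.2]
    - [0,0,0,0,0,0,0.2]
    - [0,0,0,0,0,0,0.2]
    - [0,0,0,0,0,0,0.2]
    - [0,0,0,0,0,0,0.2]
    - [0,0,0,0,0,0,0.2]
    - [0,0,0,0,0,0,0.2]
  grip_force: 20

```text
clock: 11.9
tcp_pos: [479.9, 108.1, 78.6]
eef_rot: [-3.141, 0.0, -2.732]
ft_force: [-1.5, -0.4, 6.5]
opening: 0.285
```

```bash
cat > arc.py <<'E'
import numpy as np,sys
C=np.array([549.,137.6])
def rows(a0,a1,n,p0=None,r=75.):
    th=3.55-np.linspace(a0,a1,n+1); P=C+r*np.c_[np.cos(th),np.sin(th)]
    cum=np.round(P-P[0],1); d=np.diff(cum,axis=0)
    return [[round(x/1000,4),round(y/1000,4)] for x,y in d]
if __name__=='__main__': 
    for r in rows(float(sys.argv[1]),float(sys.argv[2]),int(sys.argv[3])): print(r)
E
python3 arc.py 0 0.8 8; echo; python3 arc.py .8 1.4 6
```

```text
[np.float64(-0.0026), np.float64(0.007)]
[np.float64(-0.0019), np.float64(0.0073)]
[np.float64(-0.0012), np.float64(0.0074)]
[np.float64(-0.0005), np.float64(0.0075)]
[np.float64(0.0003), np.float64(0.0074)]
[np.float64(0.0011), np.float64(0.0075)]
[np.float64(0.0018), np.float64(0.0072)]
[np.float64(0.0025), np.float64(0.0071)]

[np.float64(0.0032), np.float64(0.0068)]
[np.float64(0.0039), np.float64(0.0064)]
[np.float64(0.0045), np.float64(0.006)]
[np.float64(0.005), np.float64(0.0055)]
[np.float64(0.0056), np.float64(0.005)]
[np.float64(0.0061), np.float64(0.0044)]
```

Emit:
jog_arm:
  moves:
    - [-0.0026,0.007,0.0005,0,0,-0.1,0.2]
    - [-0.0019,0.0073,0.0005,0,0,-0.1,0.2]
    - [-0.0012,0.0074,0,0,0,-0.1,0.2]
    - [-0.0005,0.0075,0,0,0,-0.1,0.2]

```text
clock: 12.3
tcp_pos: [473.5, 137.4, 78.9]
eef_rot: [-3.141, 0.0, -3.137]
ft_force: [3.0, -1.2, -5.3]
opening: 0.286
```

Emit:
jog_arm:
  moves:
    - [0.0003,0.0074,0,0,0,-0.1,0.2]
    - [0.0011,0.0075,0,0,0,-0.1,0.2]
    - [0.0018,0.0072,0,0,0,-0.1,0.2]
    - [0.0025,0.0071,0,0,0,-0.1,0.2]
    - [0,0,0,0,0,0,0.2]

```text
clock: 12.8
tcp_pos: [479.3, 167.0, 78.9]
eef_rot: [3.142, -0.0, 2.751]
ft_force: [0.7, 0.9, -2.7]
opening: 0.291
```

Emit:
jog_arm:
  moves:
    - [0.0032,0.0068,0,0,0,-0.1,0.2]
    - [0.0039,0.0064,0,0,0,-0.1,0.2]
    - [0.0045,0.006,0,0,0,-0.1,0.2]

```text
clock: 13.1
tcp_pos: [490.1, 185.3, 78.8]
eef_rot: [-3.14, -0.001, 2.45]
ft_force: [-0.1, -1.4, -1.3]
opening: 0.285
```

Emit:
jog_arm:
  moves:
    - [0.005,0.0055,0,0,0,-0.1,0.2]
    - [0.0056,0.005,0,0,0,-0.1,0.2]
    - [0.0061,0.0044,0,0,0,-0.1,0.2]
    - [0,0,0,0,0,0,0.2]

```text
clock: 13.5
tcp_pos: [507.3, 200.8, 78.9]
eef_rot: [-3.141, -0.001, 2.152]
ft_force: [-1.0, 1.8, -0.7]
opening: 0.283
```

```bash
python3 - <<'E'
from h import *
C=np.array([549.,137.6])
for n in('side','scene'): snap(n,n+'9')
o=observe(); p=o['tcp_pos'][:2]-C; th=np.arctan2(p[1],p[0]); t=np.array([np.sin(th),-np.cos(th)])
print(o['tcp_pos'],np.hypot(*p),'th',th,'tool yaw',o['eef_rot'][2],'resist',-o['ft_force'][:2]@t,'rad',o['ft_force'][:2]@p/75,o['clock'])
a=load('side9')['frame'][:,:,::-1]; b=load('scene9')['frame'][:,:,::-1]
cv2.imwrite('pics/s9.png',np.hstack([cv2.resize(a[150:280,260:390],(400,400)),cv2.resize(b[150:260,290:400],(400,400))]))
E
python3 arc.py 1.4 3.2 36 | tr -d '\n' | sed 's/np.float64//g'
```

```text
[506.91530124 200.44787362  78.92652104] 75.63714093395576 th 2.1608463142502448 tool yaw 2.154867604968689 resist 0.48655045854852286 rad 1.984706021161951 13.6
[(0.0032), (0.002)][(0.0033), (0.0018)][(0.0033), (0.0016)][(0.0035), (0.0015)][(0.0035), (0.0013)][(0.0036), (0.0011)][(0.0036), (0.001)][(0.0037), (0.0007)][(0.0037), (0.0006)][(0.0037), (0.0004)][(0.0038), (0.0002)][(0.0037), (0.0)][(0.0038), (-0.0002)][(0.0037), (-0.0003)][(0.0037), (-0.0006)][(0.0037), (-0.0007)][(0.0036), (-0.0009)][(0.0036), (-0.0011)][(0.0035), (-0.0013)][(0.0035), (-0.0014)][(0.0034), (-0.0016)][(0.0033), (-0.0018)][(0.0032), (-0.002)][(0.0031), (-0.0021)][(0.003), (-0.0022)][(0.0029), (-0.0024)][(0.0027), (-0.0026)][(0.0026), (-0.0026)][(0.0025), (-0.0029)][(0.0024), (-0.0029)][(0.0022), (-0.003)][(0.002), (-0.0032)][(0.0019), (-0.0032)][(0.0017), (-0.0033)][(0.0015), (-0.0035)][(0.0014), (-0.0035)]
```

View pics/s9.png

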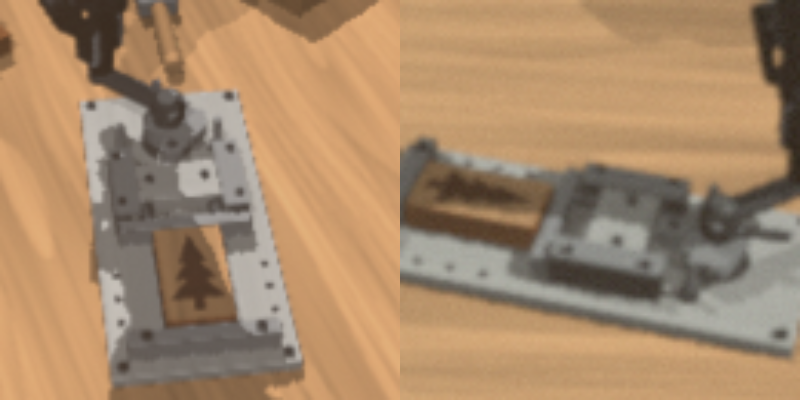

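Emit:
jog_arm:
  moves:
    - [0.0032,0.002,0,0,0,-0.05,0.2]
    - [0.0033,0.0018,0,0,0,-0.05,0.2]
    - [0,0,0,0,0,0,0.2]

```text
clock: 13.9
tcp_pos: [512.9, 204.1, 78.9]
eef_rot: [-3.14, -0.001, 2.053]
ft_force: [-2.9, 1.5, -0.9]
opening: 0.286
```

Emit:
jog_arm:
  moves:
    - [0.0033,0.0016,0,0,0,-0.05,0.2]
    - [0.0035,0.0015,0,0,0,-0.05,0.2]
    - [0,0,0,0,0,0,0.2]

```text
clock: 14.2
tcp_pos: [519.9, 207.4, 78.9]
eef_rot: [-3.14, -0.0, 1.953]
ft_force: [-3.5, 3.8, -0.6]
opening: 0.284
```

Emit:
jog_arm:
  moves:
    - [0.0035,0.0013,0,0,0,-0.05,0.2]
    - [0.0036,0.0011,0,0,0,-0.05,0.2]
    - [0,0,0,0,0,0,0.2]

```text
clock: 14.5
tcp_pos: [527.3, 209.9, 78.9]
eef_rot: [-3.141, -0.0, 1.853]
ft_force: [-3.6, 3.7, -2.3]
opening: 0.287
```

Emit:
jog_arm:
  moves:
    - [0.0036,0.001,0,0,0,-0.05,0.2]
    - [0.0037,0.0007,0,0,0,-0.05,0.2]
    - [0,0,0,0,0,0,0.2]

```text
clock: 14.8
tcp_pos: [534.7, 211.7, 78.9]
eef_rot: [-3.141, -0.0, 1.753]
ft_force: [-3.8, 4.6, -3.9]
opening: 0.288
```

Emit:
jog_arm:
  moves:
    - [0.0037,0.0006,0,0,0,-0.05,0.2]
    - [0.0037,0.0004,0,0,0,-0.05,0.2]
    - [0,0,0,0,0,0,0.2]

```text
clock: 15.1
tcp_pos: [542.2, 212.7, 78.9]
eef_rot: [-3.141, -0.0, 1.653]
ft_force: [-1.8, 4.4, -2.9]
opening: 0.287
```

```bash
cat > st.py <<'E'
from h import *
C=np.array([549.,137.6]); 
for n in('side','scene'): snap(n,n+'x')
o=observe(); p=o['tcp_pos'][:2]-C; th=np.arctan2(p[1],p[0]); t=np.array([np.sin(th),-np.cos(th)])
print(o['tcp_pos'].round(1),'r',np.hypot(*p).round(1),'th',th.round(3),'sweep',round(3.55-th,3),'resist',(-o['ft_force'][:2]@t).round(2),'rad',(o['ft_force'][:2]@p/75).round(2),o['clock'],'open',o['opening'])
a=load('sidex')['frame'][:,:,::-1]; b=load('scenex')['frame'][:,:,::-1]
import sys
cv2.imwrite(f'pics/{sys.argv[1]}.png',np.hstack([cv2.resize(a[150:280,260:390],(400,400),interpolation=cv2.INTER_CUBIC),cv2.resize(b[150:260,290:400],(400,400),interpolation=cv2.INTER_CUBIC)]))
E
python3 st.py s10
```

```text
[542.2 212.7  79. ] r 75.4 th 1.66 sweep 1.89 resist 2.06 rad 4.25 15.2 open 0.28560545957952044
```

View pics/s10.png

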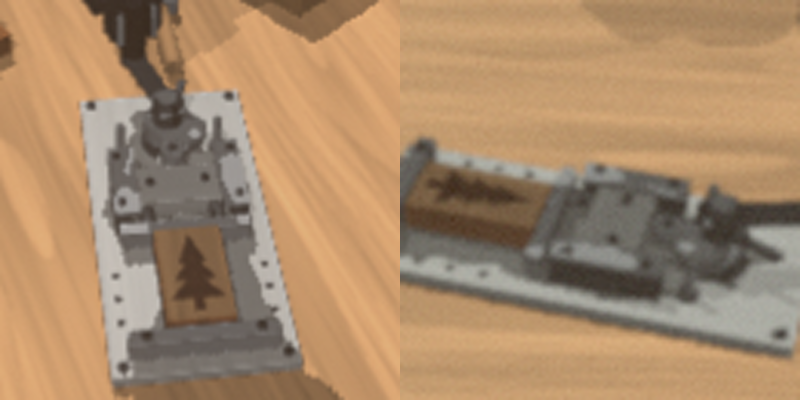

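Emit:
jog_arm:
  moves:
    - [0.0038,0.0002,0,0,0,-0.05,0.2]
    - [0.0037,0,0,0,0,-0.05,0.2]
    - [0,0,0,0,0,0,0.2]

```text
clock: 15.5
tcp_pos: [549.9, 213.0, 79.0]
eef_rot: [-3.141, -0.0, 1.552]
ft_force: [-2.6, 4.5, -2.5]
opening: 0.288
```

Emit:
jog_arm:
  moves:
    - [0.0038,-0.0002,0,0,0,-0.05,0.2]
    - [0.0037,-0.0003,0,0,0,-0.05,0.2]
    - [0,0,0,0,0,0,0.2]

```text
clock: 15.8
tcp_pos: [557.5, 212.4, 79.0]
eef_rot: [-3.141, -0.0, 1.452]
ft_force: [-1.9, 4.9, -2.9]
opening: 0.285
```

Emit:
jog_arm:
  moves:
    - [0.0037,-0.0006,0,0,0,-0.05,0.2]
    - [0.0037,-0.0007,0,0,0,-0.05,0.2]
    - [0,0,0,0,0,0,0.2]

```text
clock: 16.1
tcp_pos: [565.0, 211.2, 79.0]
eef_rot: [-3.142, -0.0, 1.352]
ft_force: [-1.4, 4.8, -3.5]
opening: 0.287
```

```bash
python3 st.py s11
```

```text
[564.9 211.1  79. ] r 75.2 th 1.358 sweep 2.192 resist 2.1 rad 3.58 16.2 open 0.28621515523481433
```

View pics/s11.png

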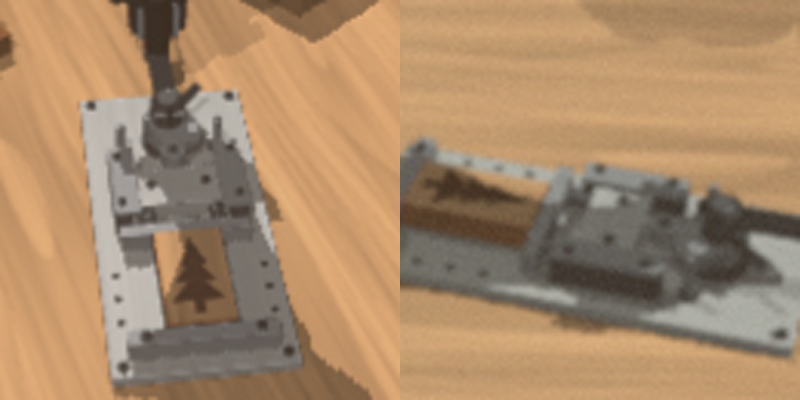

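Emit:
jog_arm:
  moves:
    - [0.0036,-0.0009,0,0,0,-0.05,0.2]
    - [0.0036,-0.0011,0,0,0,-0.05,0.2]
    - [0,0,0,0,0,0,0.2]

```text
clock: 16.5
tcp_pos: [571.9, 209.3, 78.9]
eef_rot: [-3.141, -0.0, 1.251]
ft_force: [-2.7, 6.2, -4.8]
opening: 0.288
```

Emit:
jog_arm:
  moves:
    - [0.0035,-0.0013,0,0,0,-0.05,0.2]
    - [0.0035,-0.0014,0,0,0,-0.05,0.2]
    - [0,0,0,0,0,0,0.2]

```text
clock: 16.8
tcp_pos: [578.7, 206.7, 78.9]
eef_rot: [-3.141, -0.0, 1.151]
ft_force: [-3.3, 7.0, -4.4]
opening: 0.285
```

Emit:
jog_arm:
  moves:
    - [0.0034,-0.0016,0,0,0,-0.05,0.2]
    - [0.0033,-0.0018,0,0,0,-0.05,0.2]
    - [0,0,0,0,0,0,0.2]

```text
clock: 17.1
tcp_pos: [585.3, 203.4, 78.9]
eef_rot: [-3.14, -0.0, 1.051]
ft_force: [-3.1, 7.2, -2.4]
opening: 0.281
```

```bash
python3 st.py s12
```

```text
[585.3 203.4  78.9] r 75.1 th 1.067 sweep 2.483 resist 6.27 rad 4.13 17.2 open 0.28556773883852365
```

View pics/s12.png

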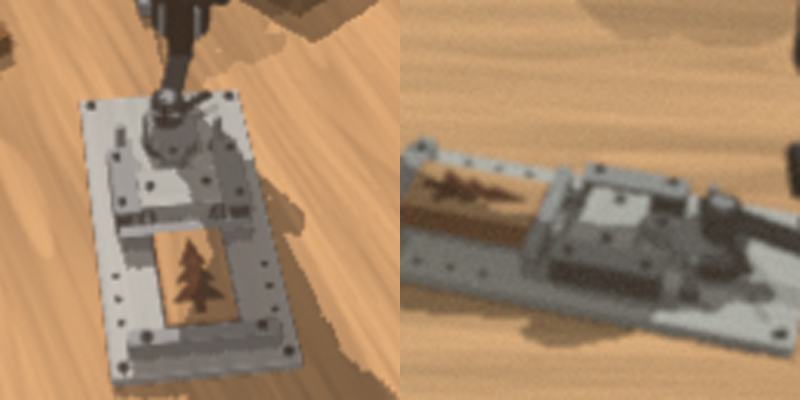

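Resistance has climbed to about 6 N, so the pad has met the block. I'll take smaller steps from here.

Emit:
jog_arm:
  moves:
    - [0.0032,-0.002,0,0,0,-0.05,0.2]
    - [0,0,0,0,0,0,0.2]

```text
clock: 17.4
tcp_pos: [588.5, 201.6, 78.9]
eef_rot: [-3.14, -0.0, 1.001]
ft_force: [-3.9, 7.4, -3.8]
opening: 0.289
```

Emit:
jog_arm:
  moves:
    - [0.0031,-0.0021,0,0,0,-0.05,0.2]
    - [0,0,0,0,0,0,0.2]

```text
clock: 17.6
tcp_pos: [591.5, 199.5, 78.9]
eef_rot: [-3.14, -0.0, 0.951]
ft_force: [-3.3, 7.2, -4.4]
opening: 0.289
```

```bash
python3 st.py s13
```

```text
[591.5 199.5  78.9] r 75.1 th 0.969 sweep 2.581 resist 6.7 rad 4.13 17.7 open 0.28414073193996753
```

Emit:
jog_arm:
  moves:
    - [0.003,-0.0022,0,0,0,-0.05,0.2]
    - [0,0,0,0,0,0,0.2]

```text
clock: 17.9
tcp_pos: [594.5, 197.4, 78.9]
eef_rot: [-3.14, -0.0, 0.901]
ft_force: [-3.5, 8.7, -4.4]
opening: 0.283
```

Emit:
jog_arm:
  moves:
    - [0.0029,-0.0024,0,0,0,-0.05,0.2]
    - [0,0,0,0,0,0,0.2]

```text
clock: 18.1
tcp_pos: [597.4, 195.0, 78.9]
eef_rot: [-3.14, -0.0, 0.851]
ft_force: [-4.2, 8.6, -4.3]
opening: 0.279
```

```bash
python3 st.py s14
```

```text
[597.3 195.   78.9] r 75.0 th 0.871 sweep 2.679 resist 8.49 rad 4.03 18.2 open 0.283824612579105
```

Emit:
jog_arm:
  moves:
    - [0.0027,-0.0026,0,0,0,-0.05,0.2]
    - [0,0,0,0,0,0,0.2]

```text
clock: 18.4
tcp_pos: [600.1, 192.5, 78.8]
eef_rot: [-3.14, -0.0, 0.801]
ft_force: [-2.9, 8.2, -4.1]
opening: 0.283
```

```bash
python3 st.py s15
```

```text
[600.1 192.5  78.9] r 75.0 th 0.821 sweep 2.729 resist 8.95 rad 4.15 18.5 open 0.28306209854644926
```

Emit:
jog_arm:
  moves:
    - [0.0026,-0.0026,0,0,0,-0.05,0.2]
    - [0,0,0,0,0,0,0.2]

```text
clock: 18.7
tcp_pos: [602.8, 189.8, 78.8]
eef_rot: [-3.14, -0.0, 0.751]
ft_force: [-2.0, 7.7, -3.7]
opening: 0.285
```

```bash
python3 st.py s16
```

```text
[602.8 189.8  78.9] r 75.0 th 0.77 sweep 2.78 resist 7.26 rad 4.06 18.8 open 0.2905608349678527
```

View pics/s16.png

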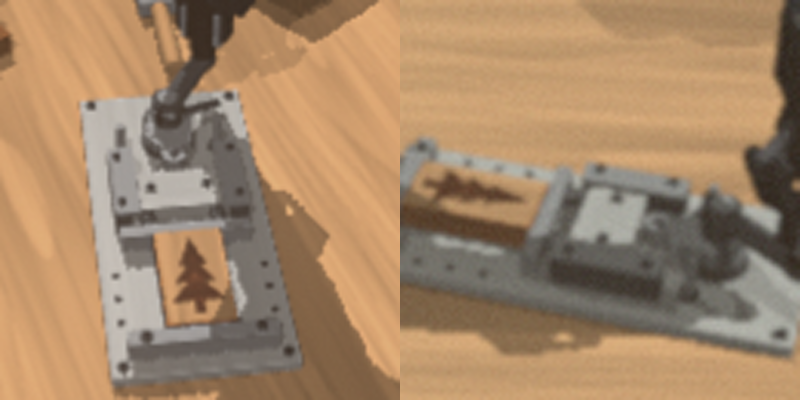

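Emit:
jog_arm:
  moves:
    - [0.0025,-0.0029,0,0,0,-0.05,0.2]
    - [0,0,0,0,0,0,0.2]

```text
clock: 19.0
tcp_pos: [605.8, 186.5, 78.9]
eef_rot: [-3.141, -0.0, 0.701]
ft_force: [-0.3, 5.9, -5.2]
opening: 0.285
```

```bash
python3 st.py s17
```

```text
[605.8 186.4  78.9] r 74.9 th 0.71 sweep 2.84 resist 5.07 rad 3.38 19.1 open 0.2858978466058828
```

Emit:
jog_arm:
  moves:
    - [0.0024,-0.0029,0,0,0,-0.05,0.2]
    - [0,0,0,0,0,0,0.2]

```text
clock: 19.3
tcp_pos: [608.5, 183.1, 78.9]
eef_rot: [3.141, -0.0, 0.652]
ft_force: [-0.2, 3.3, -5.9]
opening: 0.289
```

```bash
python3 st.py s18
```

```text
[608.4 183.1  79. ] r 74.8 th 0.653 sweep 2.897 resist 1.7 rad 2.63 19.4 open 0.28589766823054247
```

Emit:
jog_arm:
  moves:
    - [0.0022,-0.003,0,0,0,-0.05,0.2]
    - [0,0,0,0,0,0,0.2]

```text
clock: 19.6
tcp_pos: [610.6, 180.0, 79.0]
eef_rot: [3.141, -0.0, 0.602]
ft_force: [0.8, 3.4, -7.2]
opening: 0.284
```

```bash
python3 st.py s19
```

```text
[610.6 180.   79. ] r 74.8 th 0.603 sweep 2.947 resist 1.09 rad 2.41 19.7 open 0.28794643340619264
```

Light and steady (about 1 N) roughly 0.1 rad into the dwell. Now I'll release.

Emit:
jog_arm:
  moves:
    - [0,0,0,0,0,0,0.4]
    - [0,0,0,0,0,0,0.6]
    - [0,0,0,0,0,0,0.8]
    - [0,0,0,0,0,0,1]
    - [0,0,0,0,0,0,1]
    - [0,0,0,0,0,0,1]
    - [0,0,0,0,0,0,1]
    - [0,0,0.02,0,0,0,1]
    - [0,0,0.04,0,0,0,1]
    - [0,0,0.04,0,0,0,1]
    - [0,0,0.04,0,0,0,1]
    - [0,0.03,0.02,0,0,0,1]
    - [0,0.04,0,0,0,0,1]
    - [0,0.04,0,0,0,0,1]
    - [0,0,0,0,0,0,1]
    - [0,0,0,0,0,0,1]

```text
clock: 21.3
tcp_pos: [610.0, 290.9, 238.8]
eef_rot: [3.141, 0.001, 0.603]
ft_force: [0.7, 0.2, -1.0]
opening: 0.998
```

```bash
python3 st.py s20
python3 - <<'E'
from h import *
b=np.load('bed.npz')
a=load('sidex')['frame'][:,:,::-1];cv2.imwrite('pics/s20b.png',cv2.resize(a[165:285,270:380],None,fx=5,fy=5,interpolation=cv2.INTER_CUBIC))
for n in('side','scene'):
  w=load(n+'x'); print(n,proj(w,[(610.6,180,120),(610.6,180,62)]).round(1).tolist())
  P=[np.r_[b['R']@q+b['t'],34] for q in [(-28,-60),(28,-60),(28,-160),(-28,-160)]]; print(proj(w,P).round(1).tolist())
E
```

```text
[610.2 289.4 238.8] r 163.7 th 1.187 sweep 2.363 resist 0.61 rad -0.62 21.4 open 0.9996833296064711
side [[329.9, 151.4], [329.3, 168.0]]
[[309.3, 225.2], [331.1, 223.4], [337.1, 253.3], [313.9, 255.4]]
scene [[399.7, 204.6], [396.7, 223.3]]
[[330.4, 200.3], [324.8, 212.6], [289.0, 205.7], [295.8, 193.9]]
```

View pics/s20.png

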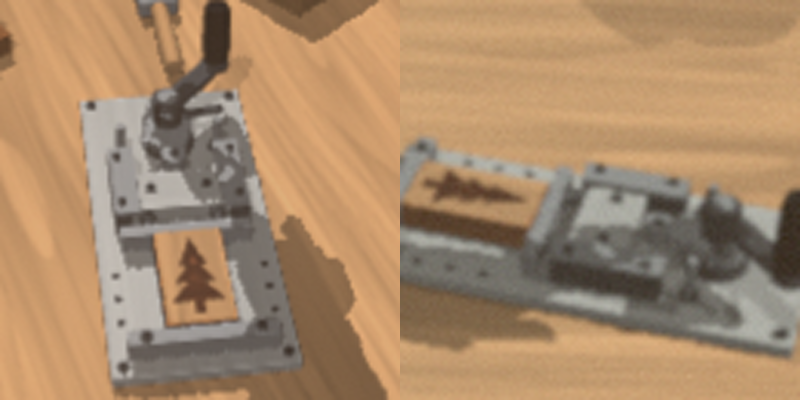

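View pics/s20b.png

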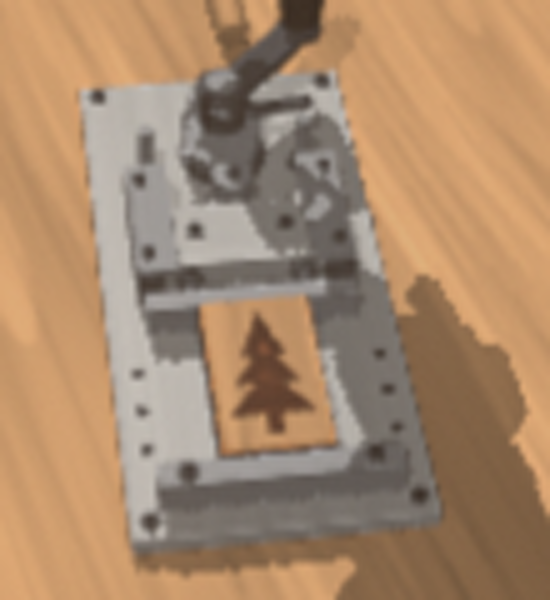

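The handle is still at its release pose: (330,151) seen against (329.9,151.4) predicted. The block's rear corners match a block resting against the fence. Handing in.

Run:
```python
from h import *
print(finish_job())
```

```text
the job is handed in; nothing more can be done
None
```

The block is clamped in the bed and the job is handed in, at about 21 s on the robot's clock. `finish_job` reports no verdict.

**Block:** I gripped it by its width and laid it relief up in the bed, centred about 107 mm behind the bed origin. I let go of it before clamping. In the last side view its rear corners lie within 1 pixel of where a square block resting on the fence should appear.

**Crank:** I held the handle lightly and turned it clockwise about 2.95 rad. The resistance climbed to about 9 N at 2.73 rad, slightly above the stated 8 N. It then fell to about 1–2 N at 2.90–2.95 rad, which I read as the dwell, and I stopped there without feeling the end stop.

**After release:** Opening the gripper and waiting about 1.5 s left the handle where I let go of it, within a pixel in the side view. The arm is clear of everything.

**Not checked directly:** The 33 N pad force can't be measured from the robot. I inferred it from the drop in crank force and the handle not running back. I also didn't measure the jar, brush and stamp again, but the gripper never went near them at their height. No check failed.

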